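# Make up two toy kits for the woodshop class

## Robot

A 6-joint arm with a two-finger parallel gripper is mounted at the origin on the work surface. World frame = base frame: x ahead of the robot, y to its left, z up, the work surface at z = 0. Lengths are in m, angles in degrees, forces in N, time in s.
With the tool pointing down it reaches from about 0.375 to 0.75 m from the base axis. Payload 9 kg.
Tool frame: the origin (TCP) lies where the fingers leave the gripper's body, on its centre line; the fingertips stand 73 mm ahead of it and the grasp point (between the pads) lies 54 mm ahead of it (robot.tip_reach is the distance from the TCP to the fingertips, in m); z points along the fingers, y is the direction in which the jaws open and shut (so a half turn about z gives the same grasp; the last joint's range is limited). The gripper opens to 85 mm and grips with 20 to 120 N. Pads are 22 mm wide; open, the fingers measure 114 mm over their backs; the gripper's body (76 mm by 85 mm) begins 54 mm behind the grasp point. The pads swing forward as they close: fully open they stand 13 mm farther back than shut.
Start: joints at [-75.728, 5.964, 5.575, 89.605, 0, 77.527], TCP at [0.27, -0.536, 0.304] pointing down, gripper open.
Joint ranges: [-171.21, 171.21], [-48.23, 106.86], [-62.78, 66.21], [-105.2, 120.99], [-86.42, 89.51], [-180, 180]. Speed limits (degrees/s): [127.2, 127.2, 147.25, 180, 180, 180].

## Interface

Orientations are given as [roll, pitch, yaw] about the fixed x, y, z axes, in that order (R = Rz(yaw) Ry(pitch) Rx(roll)).
In Python, from plant import robot gives the robot as it stands. Calls block until the motion is done:
- robot.move_pose(position, orientation): joint-space move of the TCP to a pose.
- robot.line_to(position, vel=0.15, rotation=None, guard=None): straight line of the TCP; rotation=None keeps the orientation; vel is the mean speed in m/s. With guard (N) it stops when the force on the tool has changed by that much, and returns True; else False.
- robot.goto_joints(angles): joint-space move.
- robot.set_gripper(opening): finger opening in m; the grip force is fixed at half the most; returns when the fingers have stopped.
- robot.pause(seconds).
- robot.ik(position, orientation): joint angles nearest the present ones, or None.
- robot.observe(): the state.
- robot.grab_frame(name): name is "scene" or "top" or "wrist"; returns the picture (384x512x3 uint8, blue, green, red); there is no depth.
- robot.get_calibration(name): a dict with "vertical_fov" (degrees; the focal length in pixels is half the picture's height over the tangent of half this angle, whatever the lens; pixels are square), "cx", "cy" (the principal point, pixels), "rvec" (rotation vector, rad) and "tvec" (3), from world to camera coordinates, as OpenCV has them. Camera axes: x right, y down, z forward; pixel columns grow to the right and rows downward; lengths in m; the calibration is good to about 2 mm. A picture is of the moment at which its call begins: read the wrist's pose just before it. get_calibration takes no time and is no camera call; for the wrist camera it gives the pose at the moment of the call.
A pose or a line that the arm cannot do raises robot.IKError and nothing moves.
- robot.job_done(): hands the job in, once; it reports no verdict.
The state is a dict: "time": time; "q": joint angles; "qvel": joint speeds; "joint_torque": joint torques, N m; "tool_pos": TCP position; "tcp_rot": TCP orientation; "ft_force": force on the tool from outside, world axes, zero at the start; "torque": the same for the moment, N m; "gripper_width": finger opening in m.
Only numpy, scipy, OpenCV 4.12 (cv2) and the standard library are available. Lean on these libraries where they do the work, as an engineer would, in place of code of your own. Each camera call takes 0.05 s, during which the arm holds its last target. There are 200 camera calls.

## Task

Make up two toy kits for tonight's woodworking class. In the blue tray lay the car body in the long compartment and stand the red wheel set in either small one; in the green tray lay the tank-engine body in the long compartment and stand the black wheel set and the glue bottle in the small ones, one in each, everything right way up and flat on the tray floor. Leave the boat hull and the yellow wheel set standing on the bench where they are.

Things in the scene. Friction and masses are not known exactly. Their poses are not given: they have to be found in the camera images.
- car_body: Toy car body in pale wood with black windows, 100 (x) x 42 (y) x 52 mm high: a block 30 mm high with a cabin of the same width on top from x = -32 to +20 mm. Lies right way up; origin at the centre of its underside, front +x, z up. Grip its flat sides, 42 mm apart at y = +/-21 mm, all the way up at the cabin. About 90 g.
- engine_body: Toy tank-engine body in dark brown wood with a red cab roof and a chimney, 106 (x) x 42 (y) x 66 mm high: a chassis 22 mm high, side tanks to 48 mm height from x = -22 to +24 mm, a cab to 62 mm height behind them, chimney at the front. Lies right way up; origin at the centre of its underside, front +x, z up. Grip its flat sides, 42 mm apart at y = +/-21 mm, on chassis and side tanks. About 110 g.
- red_wheels: Set of four red toy wheels threaded on a wooden dowel, standing upright: a cylinder 44 mm diameter, 50 mm high, with a 12 mm dowel end sticking out 12 mm on top (62 mm overall); about 70 g. Origin at the centre of its underside, z up along the dowel.
- black_wheels: Set of four black toy wheels threaded on a wooden dowel, standing upright: a cylinder 44 mm diameter, 50 mm high, with a 12 mm dowel end sticking out 12 mm on top (62 mm overall); about 70 g. Origin at the centre of its underside, z up along the dowel.
- glue_bottle: Small white wood-glue bottle with a blue band and an orange nozzle, standing upright, 38 mm diameter straight up to 48 mm height, 74 mm high overall; about 80 g. Origin at the centre of its underside, z up.
- blue_tray: Blue open tray fixed to the bench, 176 (x) x 170 (y) x 18 mm high, paler floor 5 mm thick, rim 6 mm and dividers 5 mm thick, all 18 mm high. Origin: centre of its underside. Long compartment (runs along x): inside 164 x 78 mm, centre x 0, y -40 mm. Two small ones: inside 79 x 75 mm, centres x +42 and -42, y +41 mm. Floor top 5 mm above the origin.
- green_tray: Green open tray fixed to the bench, 176 (x) x 170 (y) x 18 mm high, paler floor 5 mm thick, rim 6 mm and dividers 5 mm thick, all 18 mm high. Origin: centre of its underside. Long compartment (runs along x): inside 164 x 78 mm, centre x 0, y -40 mm. Two small ones: inside 79 x 75 mm, centres x +42 and -42, y +41 mm. Floor top 5 mm above the origin.
- boat_hull: Toy boat hull in brown wood with a pointed bow (+x) and a small pale cabin with a white funnel, 87 x 42 x 64 mm high; not part of either kit. Origin on its underside, 37 mm behind the bow tip, z up.
- yellow_wheels: Set of four yellow toy wheels threaded on a wooden dowel, standing upright: a cylinder 44 mm diameter, 50 mm high, with a 12 mm dowel end sticking out 12 mm on top (62 mm overall); about 70 g. Origin at the centre of its underside, z up along the dowel. Not part of either kit.

How it is judged:
By the outcome, as a careful person would: the job done as asked, in the order asked, and still so for the second after the job is handed in, with the robot touching nothing.
It also fails if it takes over 131 s, if anything falls off the work surface, if the arm or the gripper's body presses on something with over 40 N, if the wrist force passes 120 N, or if a joint passes its speed limit or range.

## Working session

There is one attempt and no reset: what is moved stays moved. The work goes in short steps, each a Python script; the robot and the scene stay as the last script left them, time stands still between calls to the robot, and variables do not carry over. Pictures are saved under pics/ and viewed, about 12 in all and at most 16, crops included, and the job is handed in when it is done.

```bash
ls; mkdir -p pics; python3 - <<'E'
from plant import robot
import cv2
for n in("top","scene"):
    cv2.imwrite(f"pics/{n}0.png",cv2.resize(robot.grab_frame(n),(800,600),interpolation=cv2.INTER_CUBIC)); print(n,robot.get_calibration(n))
print(robot.get_calibration("wrist")); print(robot.observe())
E
```

```text
pics
top {'vertical_fov': 54.00927526004329, 'cx': 251.620741731295, 'cy': 184.39381698345366, 'rvec': array([ 2.17982259, -2.19979999,  0.04317148]), 'tvec': array([0.00543898, 0.50894732, 0.94342408])}
scene {'vertical_fov': 42.36071159753497, 'cx': 258.87967894367324, 'cy': 187.10734086484322, 'rvec': array([ 1.94473495,  1.29685102, -0.6130496 ]), 'tvec': array([-0.21447587, -0.2846936 ,  1.79559732])}
{'vertical_fov': 58.0487918458803, 'cx': 253.7353957654631, 'cy': 190.4770103651465, 'rvec': array([-2.4531544 ,  1.5115793 ,  0.22701948]), 'tvec': array([-0.59906954, -0.03747344,  0.38000634])}
{'time': 0.1, 'q': array([-7.57274501e+01,  5.99713176e+00,  5.53217819e+00,  8.96056140e+01,
        9.29646430e-04,  7.75261087e+01]), 'qvel': array([ 0.02682958, -0.09221572,  0.08088577, -0.05540142, -0.04619442,
       -0.01094868]), 'joint_torque': array([ 6.93535956e-03, -5.58210397e+01,  5.04719567e+01,  1.31701824e-02,
       -3.01772961e-04,  1.64299797e-05]), 'tool_pos': array([ 0.26997788, -0.53558776,  0.30318664]), 'tcp_rot': array([-1.79931299e+02, -1.61499166e-02,  2.67464309e+01]), 'ft_force': array([-0.65472568,  0.79240465, -1.21174152]), 'torque': array([-0.0205475 ,  0.00364056,  0.00181213]), 'gripper_width': 0.08526909351008201}
```

View pics/top0.png

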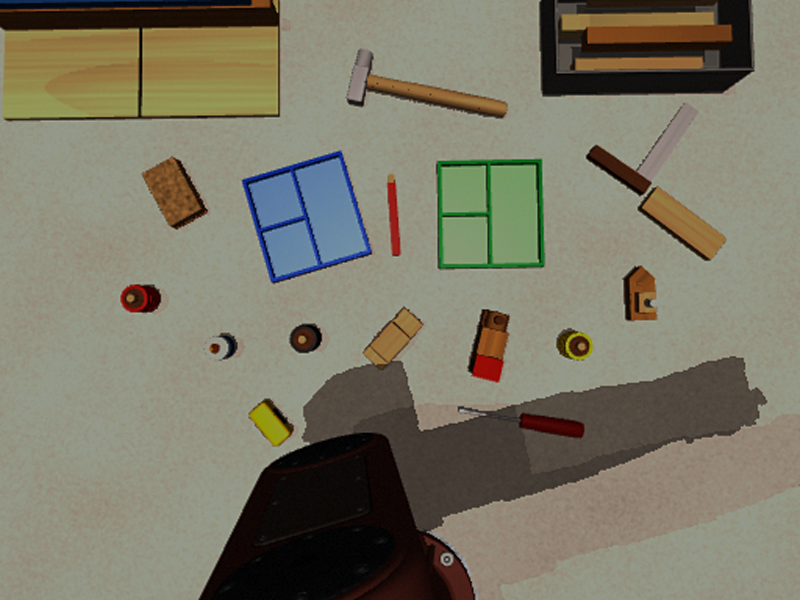

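View pics/scene0.png

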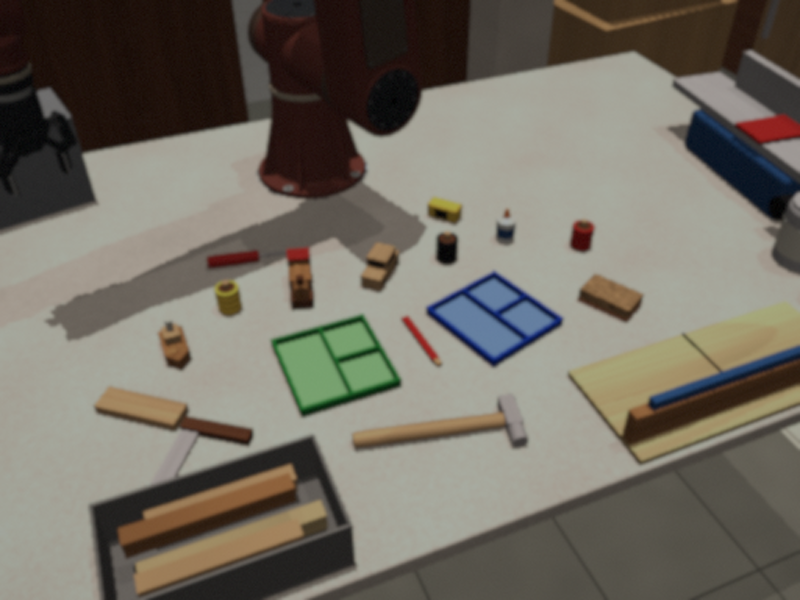

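The top view (800x600) shows the blue tray at about (307,216), green tray (490,214), car (393,337), engine (490,345), red wheels (134,298), glue (219,347), black wheels (305,338). The decoys are yellow wheels (577,344) and boat (641,293). I'll make rough world estimates and a helper file next, then take near views.

```bash
cat > h.py <<'E'
from plant import robot
import cv2, numpy as np
def cam(n):
    c=robot.get_calibration(n); f=192/np.tan(np.radians(c["vertical_fov"]/2))
    return f,c["cx"],c["cy"],cv2.Rodrigues(np.array(c["rvec"]))[0],np.array(c["tvec"])
def ray(c,px,z):
    f,cx,cy,R,t=c; px=np.atleast_2d(np.array(px,float))
    d=np.c_[(px[:,0]-cx)/f,(px[:,1]-cy)/f,np.ones(len(px))]@R; o=-R.T@t
    return (o+d*((z-o[2])/d[:,2])[:,None])[:,:2]
def big(m):
    return max(cv2.findContours(m,cv2.RETR_EXTERNAL,cv2.CHAIN_APPROX_NONE)[0],key=cv2.contourArea)
def rect(pts):  # centre, long side, short side, angle of long side (world, deg)
    (c,(w,h),a)=cv2.minAreaRect((np.array(pts)*1000).astype(np.float32))
    if w<h: w,h,a=h,w,a+90
    return np.array(c)/1000,w,h,(a+90)%180-90
E
python3 - <<'E'
from h import *
np.set_printoptions(precision=4,suppress=True)
c=cam("top"); img=robot.grab_frame("top"); hsv=cv2.cvtColor(img,cv2.COLOR_BGR2HSV)
print("cam",-c[3].T@c[4])
P={"car":(393,337,.045),"eng":(490,345,.04),"red":(134,298,.062),"black":(305,339,.062),"glue":(217,347,.07),"yel":(578,344,.062),"boat":(641,293,.04),"blue":(307,216,.018),"green":(490,214,.018)}
for k,(u,v,z) in P.items():
    p=ray(c,(u*.64,v*.64),z)[0]; print(k,p,np.hypot(*p))
for k,lo,hi in(("blue",(105,120,60),(130,255,255)),("green",(45,60,40),(80,255,255))):
    m=cv2.inRange(hsv,lo,hi); m[:90]=0; m[190:]=0; k2=big(m)
    print(k,rect(ray(c,k2[:,0],.018)))
w=robot.get_calibration("wrist");R=cv2.Rodrigues(np.array(w["rvec"]))[0]
print("wristcam",-R.T@w["tvec"],R)
E
```

```text
cam [ 0.4601 -0.0102  0.9682]
car [0.4308 0.0014] 0.4308024470138939
eng [ 0.4169 -0.1506] 0.44321625947836113
red [0.4949 0.4016] 0.6373831199181365
black [0.4294 0.1365] 0.4505775669707526
glue [0.4186 0.2697] 0.49798655982399065
yel [ 0.4183 -0.2815] 0.5041991281764534
boat [ 0.4962 -0.3887] 0.6303258245040939
blue [0.6277 0.1401] 0.6431374698870461
green [ 0.6277 -0.1576] 0.6471948611847805
blue (array([0.6283, 0.142 ]), 176.06521606445312, 169.87640380859375, 16.115333557128906)
green (array([ 0.6299, -0.1575]), 177.60287475585938, 171.6057891845703, 0.36438220739364624)
wristcam [ 0.3365 -0.5019  0.3738] [[ 0.4495 -0.8933 -0.0011]
 [-0.8543 -0.4302  0.2919]
 [-0.2612 -0.1303 -0.9565]]
```

```bash
python3 - <<'E'
from h import *
for i,p in enumerate([(.43,-.06,.26),(.45,.30,.26)]):
    robot.move_pose(p,[180,0,0]); robot.pause(.3)
    c=cam("wrist"); im=robot.grab_frame("wrist")
    np.savez(f"w{i}.npz",im=im,f=c[0],cx=c[1],cy=c[2],R=c[3],t=c[4])
    cv2.imwrite(f"pics/w{i}.png",cv2.resize(im,(800,600),interpolation=cv2.INTER_CUBIC))
    print(robot.observe()["time"],-c[3].T@c[4],robot.observe()["tool_pos"],robot.observe()["tcp_rot"])
E
```

```text
2.3333 [ 0.50453307 -0.06010936  0.33042579] [ 0.43002691 -0.06026796  0.26001082] [-1.79999485e+02  3.21786931e-03 -2.52714737e-02]
7.2083 [0.52450638 0.30024662 0.33044361] [0.45000006 0.29997608 0.25998172] [ 1.79999610e+02  2.78376973e-03 -5.16346069e-03]
```

View pics/w0.png

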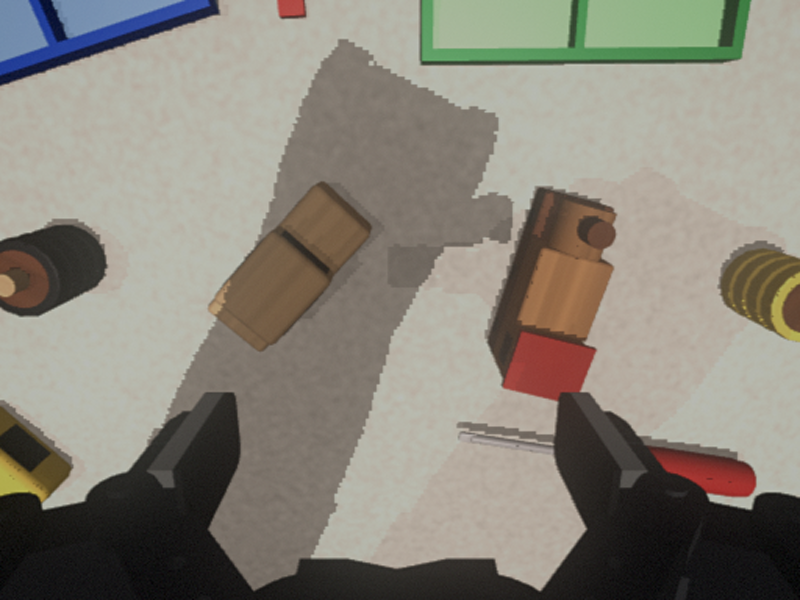

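View pics/w1.png

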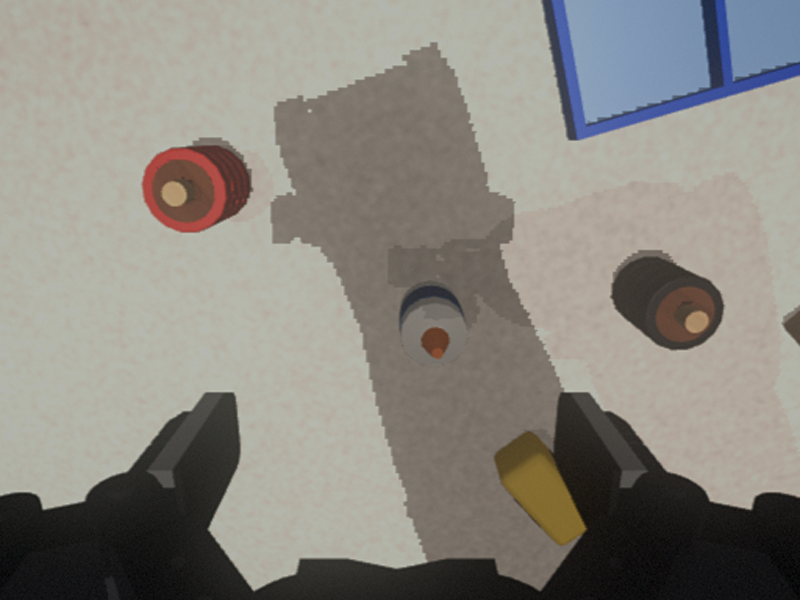

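Near views (800x600):
- **w0:** car hood front edge (323,182)-(371,229) and roof front edge (279,233)-(327,274). Engine tank front edge (536,248)-(613,263) and red cab roof (519,330),(596,347),(583,402),(503,387).
- **w1:** red dowel (175,194), black dowel (697,321), glue nozzle tip (437,352).

```bash
python3 - <<'E'
from h import *
np.set_printoptions(precision=4,suppress=True)
C=[]
for i in(0,1):
    d=np.load(f"w{i}.npz"); C.append((float(d["f"]),float(d["cx"]),float(d["cy"]),d["R"],d["t"]))
g=lambda i,px,z: ray(C[i],np.array(px)*.64,z)
ang=lambda v: np.degrees(np.arctan2(v[1],v[0]))
for n,i,E in(("car",0,[([(323,182),(371,229)],.030,50),([(279,233),(327,274)],.052,20)]),
             ("eng",0,[([(536,248),(613,263)],.048,24),([(520,326),(598,345)],.062,-22),([(503,387),(583,402)],.062,-53)])):
    M=[]
    for px,z,x in E:
        a,b=g(i,px,z); M.append(((a+b)/2,x)); print(n,"edge",np.linalg.norm(a-b)*1e3,"yaw",ang(a-b)-90)
    v=M[0][0]-M[-1][0]; print(" len",[np.linalg.norm(M[0][0]-m[0])*1e3 for m in M],"yaw",ang(v)); u=v/np.linalg.norm(v)
    print(" origin",[m-u*x/1e3 for m,x in M])
for n,i,px,z in(("red",1,(175,194),.062),("red disc",1,(187,189),.05),("black",1,(697,321),.062),("black disc",1,(685,310),.05),("glue",1,(437,352),.074),("black w0",0,(12,284),.062)):
    print(n,g(i,px,z)[0])
E
```

```text
car edge 36.50511142633542 yaw -45.04546065057955
car edge 32.62580139749803 yaw -42.41807547292811
 len [np.float64(0.0), np.float64(31.120162602053934)] yaw -44.56051444584887
 origin [array([0.4302, 0.0023]), array([0.4294, 0.003 ])]
eng edge 42.64975890844098 yaw -11.114699784461749
eng edge 43.66601816609939 yaw -14.342847975635507
eng edge 45.57075686207465 yaw -11.597662447635386
 len [np.float64(0.0), np.float64(41.17564578590327), np.float64(76.24083578662189)] yaw -11.024026514924007
 origin [array([ 0.418 , -0.1504]), array([ 0.423 , -0.1505]), array([ 0.4188, -0.1506])]
red [0.4957 0.409 ]
red disc [0.497  0.4074]
black [0.4295 0.1423]
black disc [0.4317 0.1428]
glue [0.4171 0.2796]
black w0 [0.4301 0.1381]
```

Edge lengths and origins are consistent with the stated sizes. The top and wrist positions agree to within about 7–8 mm, well inside the ±20 mm jaw margin, so I'll start with the car.

```bash
cat >> h.py <<'E'
TR={"blue":(.6283,.142,16.1),"green":(.6299,-.1575,.4)}
GZ=.034; ZS=.21
def rot(a): a=np.radians(a); return np.array([[np.cos(a),-np.sin(a)],[np.sin(a),np.cos(a)]])
def pick(p,yaw,off=0,gz=GZ):
    x,y=np.array(p)+rot(yaw)@[off,0]
    robot.move_pose([x,y,ZS],[180,0,yaw]); robot.line_to([x,y,gz+.054],vel=.12)
    robot.set_gripper(.0); w=robot.observe()["gripper_width"]; print("grip",w)
    robot.line_to([x,y,ZS],vel=.15); print("after lift",robot.observe()["gripper_width"],robot.observe()["ft_force"])
    return w
def place(tray,loc,off=0,gz=GZ,dyaw=0,opn=.064):
    tx,ty,yaw=TR[tray]; x,y=np.array([tx,ty])+rot(yaw)@(np.array(loc)+[off,0])
    robot.move_pose([x,y,ZS],[180,0,yaw]); z=gz+.054+.005
    robot.line_to([x,y,z+.010],vel=.12); robot.pause(.2)
    hit=robot.line_to([x,y,z-.0015],vel=.03,guard=5); print("hit",hit,robot.observe()["tool_pos"][2]-z)
    robot.set_gripper(opn); robot.line_to([x,y,ZS],vel=.15); print("t",robot.observe()["time"])
def snap(n,name): cv2.imwrite(f"pics/{name}.png",cv2.resize(robot.grab_frame(n),(800,600),interpolation=cv2.INTER_CUBIC))
E
python3 - <<'E'
from h import *
robot.set_gripper(.085)
w=pick((.430,.0025),-45,-.006)
if .036<w<.048: place("blue",(0,-.040),-.006); robot.set_gripper(.085); snap("wrist","p1")
E
```

```text
grip 0.04135303815391358
after lift 0.04132891292274159 [ 0.18138582  0.46242876 -0.58743871]
hit True 0.0006634915414129028
t 18.5583
```

View pics/p1.png

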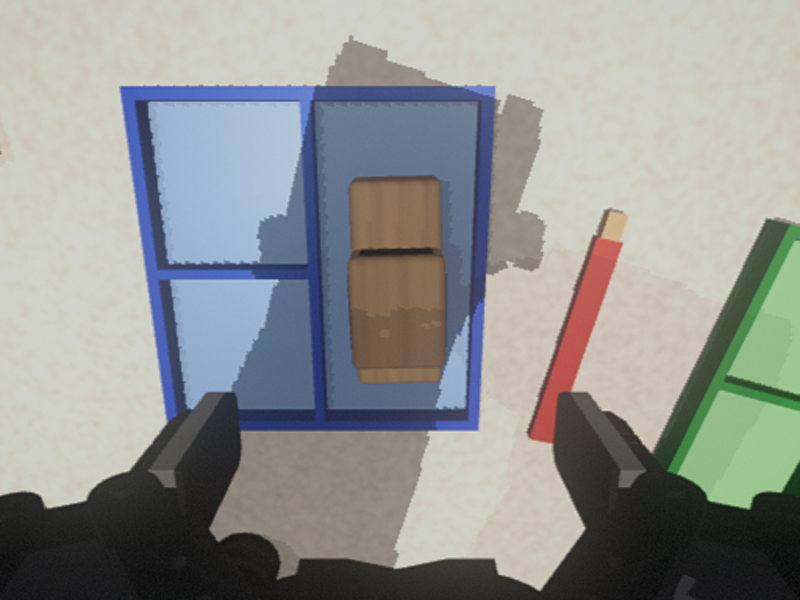

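```bash
python3 - <<'E'
from h import *
robot.set_gripper(.085)
w=pick((.496,.405),0)
if .036<w<.048: place("blue",(.042,.041)); snap("wrist","p2"); robot.set_gripper(.085)
E
```

```text
grip 0.042654588366253805
after lift 0.042639277554249684 [-0.02078646  0.4193956  -2.13406997]
hit True 0.0008623228829683638
t 33.7667
```

View pics/p2.png

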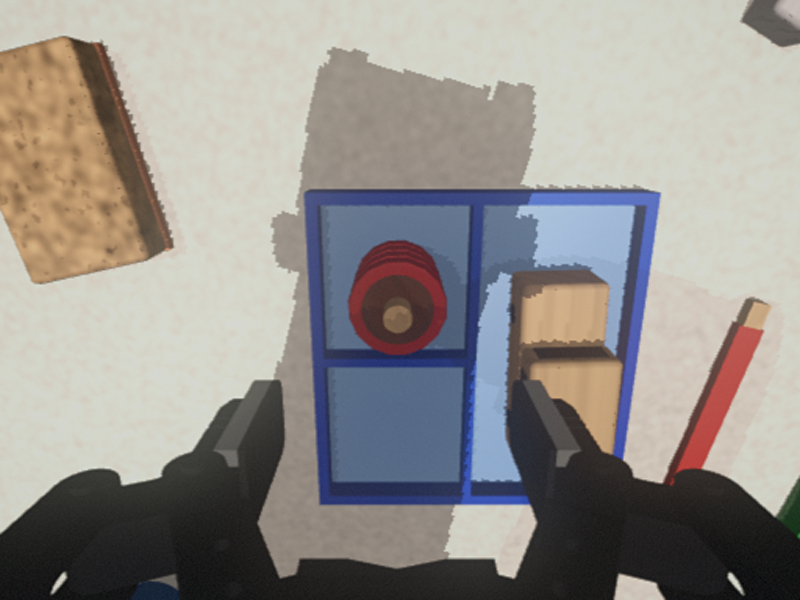

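The car (p1, about (397,280)) sits flat and straight in the long compartment, clear of the walls. The red wheels (p2, dowel (398,318)) stand upright in the far small compartment. Next are the engine and the black wheels.

```bash
python3 - <<'E'
from h import *
robot.set_gripper(.085)
w=pick((.418,-.1503),-11,.001)
if .036<w<.048:
    place("green",(0,-.040),.001); snap("wrist","p3"); robot.set_gripper(.085)
    w=pick((.430,.140),0)
    if .036<w<.048: place("green",(.042,.041)); snap("wrist","p4"); robot.set_gripper(.085)
E
```

```text
grip 0.04140903332036116
after lift 0.041791224585318566 [ 0.61655078  0.2961187  -0.94212028]
hit True 0.0008127382812830874
t 42.3167
grip 0.04247554543469191
after lift 0.04294212836433871 [-0.10746009 -0.49511034 -1.18506525]
hit True 0.0007948983682414812
t 57.75
```

View pics/p4.png

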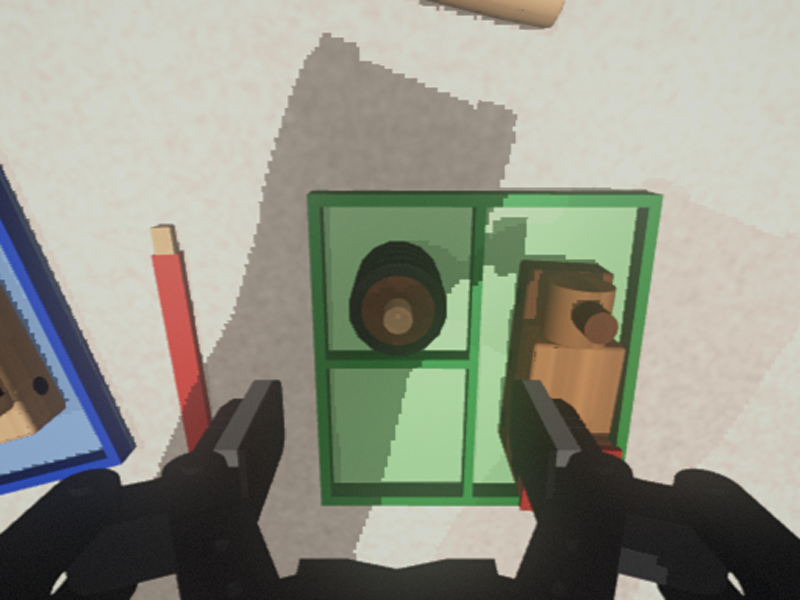

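The black wheels (dowel (398,317)) and the engine (right) sit well. The glue goes in last.

```bash
python3 - <<'E'
from h import *
robot.set_gripper(.085)
w=pick((.418,.275),0)
if .032<w<.042:
    place("green",(-.042,.041))
    x,y,_=robot.observe()["tool_pos"]; robot.move_pose([.45,-.16,.33],[180,0,0]); robot.pause(.3); snap("wrist","p5")
    robot.move_pose([.27,-.536,.304],[180,0,26.7]); robot.pause(.3); snap("top","top1"); snap("scene","scene1"); print(robot.observe()["time"])
E
```

```text
grip 0.0364164712320463
after lift 0.03649417086410618 [ 0.29793977  0.8039688  -0.95822592]
hit True 0.0007547352921659228
t 73.0833
76.15
```

View pics/p5.png

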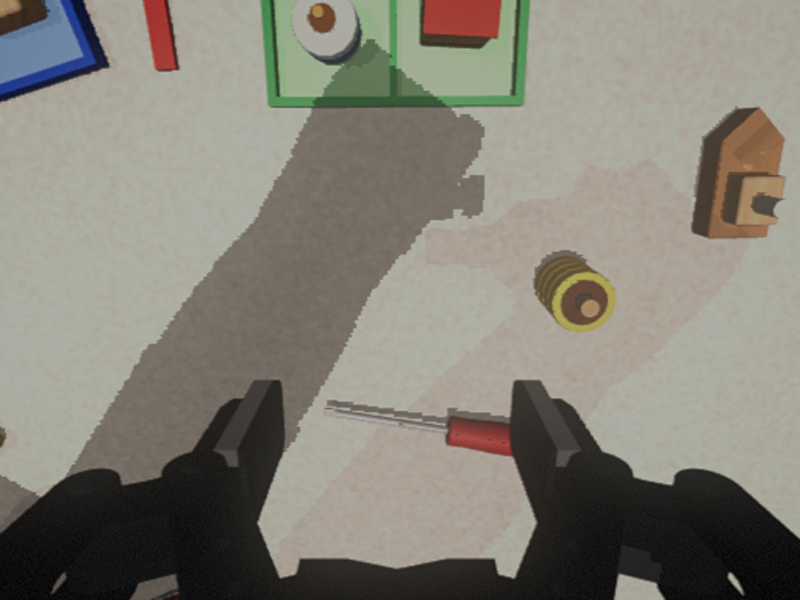

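View pics/top1.png

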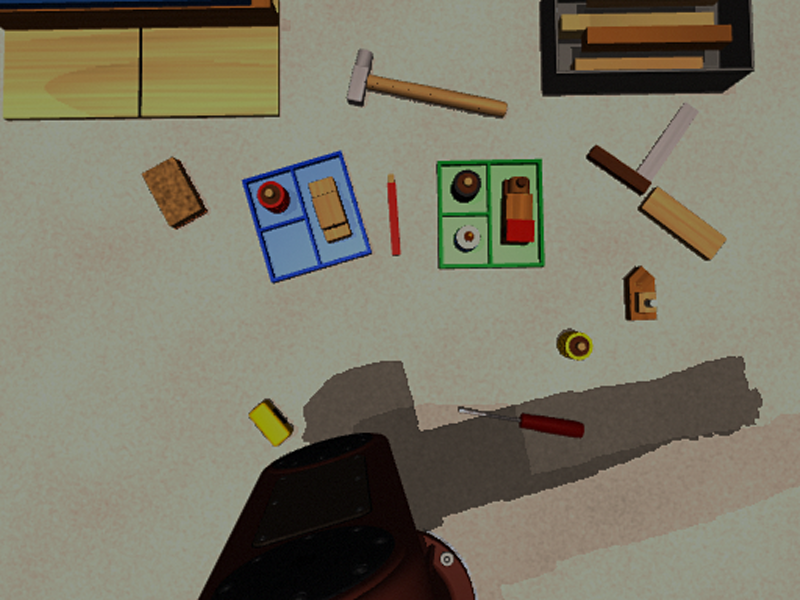

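View pics/scene1.png

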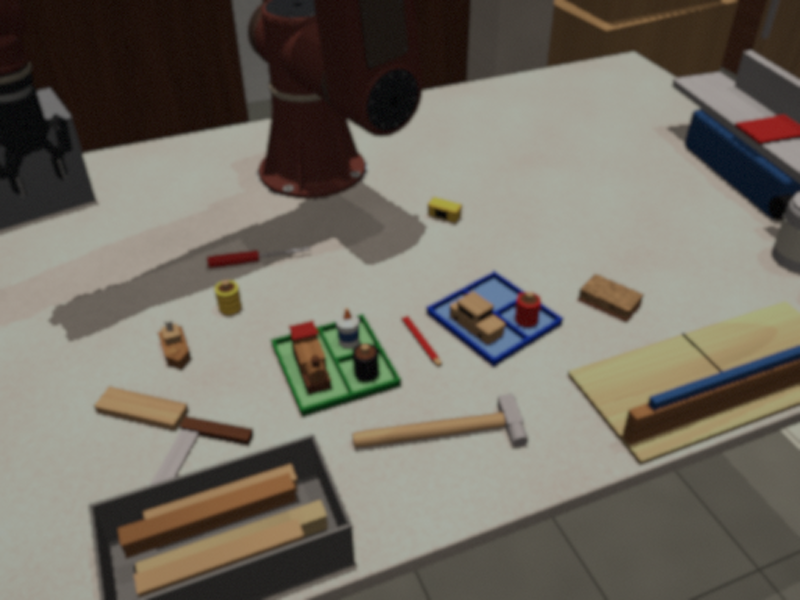

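In the final top view, the car (330,208), red wheels (272,195), engine (517,212), black wheels (466,185) and glue (467,237) are all in their compartments. Yellow wheels (577,344) and boat (641,293) are where they started, and the scene view shows everything upright.

```bash
python3 -c "
from plant import robot
robot.job_done(); print(robot.observe()['time'])"
```

```text
the job is handed in; nothing more can be done
the job is handed in; nothing more can be done
```

Both kits are made up and the job is handed in at about 76 s on the robot's clock, against the 131 s limit.

- **Blue tray:** the car body lies in the long compartment and the red wheel set stands in one small one.
- **Green tray:** the engine body lies in the long compartment, with the black wheel set and the glue bottle each in a small one.
- **Left alone:** the yellow wheels and the boat hull look unmoved compared with the first top view.

I placed them in the order you listed. All five grips measured close to the stated widths, and each placing touched down within 1 mm of the expected tray-floor height. The last top and scene pictures show everything upright and clear of the dividers, with the arm back near its start position.

One disagreement: the first position estimates from the top and wrist cameras differed by up to about 10 mm sideways (worst for the glue bottle). I used values in between, which the open jaws easily covered, and no grasp failed.

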